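# Fetch the interlock key and hold the lock turned

## Robot

A 6-joint arm with a two-finger parallel gripper is mounted at the origin on a cart in front of the work surface, level with it; the furniture and walls round the work are solid. World frame = base frame: x ahead of the robot, y to its left, z up, the work surface at z = 0. Lengths are in m, angles in rad, forces in N, time in s.
With the tool pointing down it reaches from about 0.325 to 0.925 m from the base axis. Payload 3.1 kg.
Tool frame: the origin (TCP) lies on the centre line of the jaws, within the pads' length; the fingertips stand 25 mm ahead of it and the grasp point (between the pads) lies 6 mm ahead of it (arm.nose_length is the distance from the TCP to the fingertips, in m); z points along the fingers, y is the line along which they close (so a half turn about z gives the same grasp; the last joint's range is limited). The gripper opens to 85 mm and grips with 20 to 120 N. Pads are 22 mm wide; open, the fingers measure 114 mm over their backs; the gripper's body (76 mm by 85 mm) begins 54 mm behind the grasp point. The pads swing forward as they close: fully open they stand 13 mm farther back than shut.
Start: joints at [-1.292, 0.217, 1.613, -0, 1.311, -0.112], TCP at [0.238, -0.578, 0.23] pointing down, gripper open.
Joint ranges: [-2.75, 2.75], [-0.78, 2.1], [0.31, 2.55], [-1.13, 4.27], [0.13, 2.63], [-2.58, 2.58]. Speed limits (rad/s): [2.79, 2.79, 3.14, 3.14, 3.14, 3.14].

## Interface

Orientations are given as [roll, pitch, yaw] about the fixed x, y, z axes, in that order (R = Rz(yaw) Ry(pitch) Rx(roll)).
In Python, from cell import arm gives the robot as it stands.
- The arm moves only by the shell command python3 -m handwheel 'ROWS' [FORCE]. ROWS is JSON, a list of rows, each an object of numbers: "x", "y", "z": the shift along the world's x, y, z in mm; "twist": the turn about the world's z in rad; "jaw": the opening, from 0 (shut) to 1 (fully open). In form: [{"x": .., "y": .., "z": .., "twist": .., "jaw": ..}, ...]. A call has 1 to 12 rows; each row shifts and turns the commanded pose from where the row before left it; what a row does not reach is not made up. A row lasts 1/8 s, in which the tool goes at most 62.5 mm and 10.7 degrees, less where a joint would pass 70% of its speed; a pose out of reach is approached as far as the arm can. A call is refused whole if a number of a shift passes 62.5 or a number of a turn 0.188, either way. A call with a gripper value outside its range is refused whole. The fingers move at their own pace and stop on an object; FORCE is the grip in N (left out, the last holds). Time passes only in rows, so rows that do not move let the fingers close. It gives the time, the measured TCP pose, the force, the opening and the grip force at its end, in the units of the state.
- arm.observe(): the state, without advancing time (a new reading comes with each control period).
- arm.snapshot(name): name is "scene" or "top" or "wrist"; returns the picture (420x560x3 uint8, red, green, blue); there is no depth.
- arm.camera_info(name): a dict with "fx", "fy", "cx", "cy" (pixels), "xyz" and "rotation" of the camera in the world. Camera axes: x right, y up, looking along -z (the intrinsics and any distortion apply to the point x, -y, -z); pixel columns grow to the right and rows downward; lengths in m; the calibration is good to about 2 mm. A picture is of the moment at which its call begins: read the wrist's pose just before it. camera_info takes no time and is no camera call; for the wrist camera it gives the pose at the moment of the call.
- arm.job_done(): hands the job in; it is judged then, once.
Trained networks look in the newest picture that a camera, given by its name, has taken for a name from the list of things; names that differ only in an ending like _2 or _b are one class to them, and where a whole thing is asked for, a point or a joint stands for the part that bears it (a point fixed in the world has none). Each returns a list of dicts, best first, with "conf" (0 to 1); they miss things now and then, are a little off and sometimes report something else, mostly with a low value. They report only what shows in the picture. A call takes as long as a camera call. They do not tell look-alikes from the thing itself.
- arm.look_for(camera, thing): "at" ([x, y, z] in m, in world coordinates, good to about 4 mm: the middle of the surface that is visible of it).
- arm.spot_point(camera, thing): "at" ([x, y, z] in m, in world coordinates, good to about 4 mm: a listed point, or the origin of a listed thing).
The state is a dict: "time": time; "qpos": joint angles; "qd": joint speeds; "joint_torque": joint torques, N m; "tcp_pos": TCP position; "tool_rot": TCP orientation; "force": force on the tool from outside, world axes, zero at the start; "wrist_torque": the same for the moment, N m; "opening": opening from 0.0 (shut) to 1.0 (fully open); "grip_force": force on a finger pad.
Only numpy, scipy, OpenCV 4.12 (cv2) and the standard library are available. Lean on these libraries where they do the work, as an engineer would, in place of code of your own. Each camera call takes 0.05 s, during which the arm holds its last target. There are 200 camera calls.

## Task

The key for the machine interlock stands in the round key pot, under its tall blue lid. Lift the loose lid off by its knob and stand it upright on the bench clear of the pot, then take the key and push it fully home in the lock on top of the grey box: a sticky disc inside stops it part way, so keep pressing lightly and wiggle the key clockwise and back until it drops past. Turn the key a quarter turn clockwise to its stop and keep holding it there, because the lock springs back; finish still holding the key turned, with the tape measure, the battery and the loose wood offcut left where they are.

Things in the scene. Friction and masses are not known exactly. Their poses are not given: they have to be found in the camera images.
- key_pot: round dark wooden pot base, 112 mm across, fixed to the bench; origin at the centre of its underside, z up. A pale block 40 x 30 mm in its middle, top 37 mm above the bench, holds the key upright; round it stands a rim 85 mm across, 22 mm high. The flange outside the rim, on which the lid stands, is 8 mm high.
- pot_lid: loose tall blue lid, an upside-down cup 97 mm across and 74 mm high, wall 3 mm, 170 g at most; origin at the centre of its open lower rim, z up. At the start it stands on the pot's flange (origin 8 mm above the bench) and hides the key; it must rise at least 70 mm to clear the key. On the bench its origin is at height 0. The bench between pot, tape measure, battery and grey box is clear.
- lid_knob (a point): middle of the round pale wooden knob on the lid, on the lid's axis 92 mm above the lid's lower rim (18 mm above the lid's top). Knob 28 mm across at the widest, 28 mm high; grip it across from above at this height or a little higher (its top is 9 mm above this point).
- key: chunky key, under 75 g: flat brass blade 14 x 5 mm, 30 mm long (last 4 mm narrower), below a red plastic grip 30 x 10 mm, 34 mm tall. Origin at the blade's tip, z from tip to grip, x along the 30 mm width, y along the thickness. Grip's lower face (shoulder) 30 mm, its top 64 mm from the origin. Starts upright in the pot, shoulder on the pale block. Same after half a turn about z.
- lock_box: grey interlock box 100 x 96 mm, 60 mm high, fixed to the bench, with mounting ears out to y = +-66 mm and a green lamp 4 mm high on its top; origin at the centre of its underside, z up. The lock stands upright in the middle of its top, in a steel collar 58 mm across.
- lock_mouth (a point): centre of the keyhole in the flat face of the brass barrel, 65 mm above the bench; turns with the barrel. x along the slot (the box's x at rest), z up out of the hole. Slot 16 x 7 mm (1 mm play each side of the blade), chamfer 2.5 mm. The key goes straight down until its shoulder rests on the face: its origin is then 30 mm below this point.
- disc_level (a point): point on the lock's axis 13 mm below the face (hidden): top of a sticky disc, its slot as wide as the mouth's but 0.38 to 0.6 rad clockwise (from above) out of line, so it stops the key 13 to 20 mm in. Pressed with 5 to 12 N and turned (the barrel turns along) into line, the key drops through; the disc stays where it is left, and turns along with a key that is home.
- lock_barrel (a joint): turn of the brass lock barrel, rad: 0 at rest, growing clockwise seen from above, stop at 1.571 (a quarter turn). A spring drives it back towards 0 (about 0.09 N m at the stop). The key has about 0.14 rad of play in the slot.
- tape_measure: bystander: yellow tape measure standing on the bench, 38 x 83 x 72 mm; origin at the centre of its underside
- battery_pack: bystander: black tool battery with red catch, 118 x 79 x 57 mm; origin at the centre of its underside
- offcut_1: bystander: pale wooden offcut 45 x 110 x 30 mm; origin at the centre of its underside
There are look-alikes about, which are no part of the job. Of the things like the pot_lid, leave any that is red; of the rest the larger one is meant.

How it is judged:
By the outcome, as a careful person would: the job done as asked, in the order asked, and still so for the second after the job is handed in, while the arm keeps its last pose, push and grip.
It also fails if it takes over 72 s, if anything falls off the work surface, if the arm or the gripper's body presses on something with over 40 N, if the wrist force passes 120 N, or if a joint passes its speed limit or range.

## Working session

There is one attempt and no reset: what is moved stays moved. The work goes in short steps, Python scripts to look and compute and a shell command to move; the robot and the scene stay as the last step left them, time stands still between calls to the robot, and variables do not carry over. Pictures are saved under pics/ and viewed, at most 10 in all, crops included, and the job is handed in when it is done.

```bash
mkdir -p pics
cat > h.py <<'E'
import numpy as np, cv2
from cell import arm
def save(n,name): cv2.imwrite(f'pics/{name}.png', cv2.cvtColor(n,cv2.COLOR_RGB2BGR))
def f(l,k=4): return [(round(d['conf'],2),np.round(d['at'],3).tolist()) for d in l[:k]]
def proj(c,p):
    R=np.array(c['rotation']); R=R if R.shape==(3,3) else None
    q=R.T@(np.array(p)-c['xyz']); return [round(c['cx']+c['fx']*q[0]/-q[2]),round(c['cy']-c['fy']*q[1]/-q[2])]
E
python3 - <<'E'
from h import *
ims=[]
for c in ('scene','top'):
    im=arm.snapshot(c); ims.append(im); ci=arm.camera_info(c)
    if c=='scene': print(ci)
    for t in ('key_pot','pot_lid','lid_knob','lock_box','lock_mouth','tape_measure','battery_pack','offcut_1'):
        l=arm.spot_point(c,t); print(c,t,[(a,proj(ci,a[1])) for a in f(l)])
    save(im,c)
print(arm.observe())
E
```

```text
{'fx': 538.4825676405175, 'fy': 538.4825676405175, 'cx': 279.2165035346634, 'cy': 203.2536676049714, 'xyz': array([0.10105919, 0.85673976, 0.80279875]), 'rotation': array([ 0.93846545, -0.00815892, -2.67549306])}Traceback (most recent call last):
  File "<stdin>", line 7, in <module>
  File "h.py", line 7, in proj
    q=R.T@(np.array(p)-c['xyz']); return [round(c['cx']+c['fx']*q[0]/-q[2]),round(c['cy']-c['fy']*q[1]/-q[2])]
      ^^^
AttributeError: 'NoneType' object has no attribute 'T'
```

```bash
cat > h.py <<'E'
import numpy as np, cv2
from scipy.spatial.transform import Rotation as Ro
from cell import arm
def save(n,name): cv2.imwrite(f'pics/{name}.png', cv2.cvtColor(n,cv2.COLOR_RGB2BGR))
def f(l,k=4): return [(round(d['conf'],2),np.round(d['at'],3).tolist()) for d in l[:k]]
def proj(c,p):
    R=Ro.from_euler('xyz',c['rotation']).as_matrix()
    q=R.T@(np.array(p)-c['xyz']); return [round(c['cx']+c['fx']*q[0]/-q[2]),round(c['cy']-c['fy']*q[1]/-q[2])]
def ray(c,u,v):
    R=Ro.from_euler('xyz',c['rotation']).as_matrix()
    d=R@np.array([(u-c['cx'])/c['fx'],-(v-c['cy'])/c['fy'],-1]); return np.array(c['xyz']),d/np.linalg.norm(d)
def atz(c,u,v,z):
    o,d=ray(c,u,v); return o+d*(z-o[2])/d[2]
def tri(*r):
    A=sum(np.eye(3)-np.outer(d,d) for o,d in r); b=sum((np.eye(3)-np.outer(d,d))@o for o,d in r)
    return np.linalg.solve(A,b)
E
python3 - <<'E'
from h import *
for c in ('scene','top'):
    im=arm.snapshot(c); ci=arm.camera_info(c); save(im,c); print(ci.keys())
    for t in ('key_pot','pot_lid','lid_knob','lock_box','lock_mouth','tape_measure','battery_pack','offcut_1'):
        l=arm.spot_point(c,t); print(c,t,[(a,proj(ci,a[1])) for a in f(l)])
print(arm.observe()['tool_rot'],arm.observe()['time'])
E
```

```text
dict_keys(['fx', 'fy', 'cx', 'cy', 'xyz', 'rotation'])
scene key_pot [((0.85, [0.633, 0.259, 0.001]), [175, 296]), ((0.51, [0.49, -0.06, -0.002]), [304, 229]), ((0.19, [0.627, -0.272, 0.004]), [290, 170])]
scene pot_lid [((0.76, [0.33, -0.121, 0.002]), [377, 233]), ((0.62, [0.636, 0.262, 0.005]), [172, 295]), ((0.61, [0.618, 0.114, -0.004]), [219, 257]), ((0.45, [0.632, 0.26, 0.001]), [175, 296])]
scene lid_knob [((0.75, [0.739, -0.21, -0.001]), [244, 172]), ((0.69, [0.334, -0.119, 0.086]), [379, 204]), ((0.59, [0.625, 0.116, 0.066]), [214, 233])]
scene lock_box [((0.74, [0.487, -0.058, -0.001]), [304, 230]), ((0.44, [0.636, 0.26, 0.003]), [173, 295])]
scene lock_mouth [((0.55, [0.49, -0.055, 0.066]), [304, 208])]
scene tape_measure [((0.6, [0.745, 0.081, 0.001]), [180, 231])]
scene battery_pack [((0.63, [0.734, -0.21, -0.0]), [245, 172])]
scene offcut_1 [((0.64, [0.624, -0.273, 0.004]), [292, 170]), ((0.41, [0.634, 0.261, 0.001]), [174, 296])]
dict_keys(['fx', 'fy', 'cx', 'cy', 'xyz', 'rotation'])
top key_pot []
top pot_lid [((0.91, [0.327, -0.119, -0.003]), [348, 323]), ((0.89, [0.637, 0.257, 0.008]), [176, 184]), ((0.76, [0.624, 0.111, 0.004]), [241, 189]), ((0.5, [0.487, -0.058, -0.003]), [317, 249])]
top lid_knob [((0.72, [0.334, -0.116, 0.092]), [352, 321]), ((0.65, [0.621, 0.115, 0.061]), [236, 183]), ((0.56, [0.636, 0.264, 0.104]), [160, 172])]
top lock_box [((0.79, [0.488, -0.057, -0.001]), [317, 248])]
top lock_mouth [((0.61, [0.491, -0.056, 0.066]), [318, 242])]
top tape_measure [((0.79, [0.746, 0.076, 0.0]), [256, 138])]
top battery_pack [((0.73, [0.74, -0.21, 0.004]), [381, 137])]
top offcut_1 [((0.82, [0.624, -0.27, 0.003]), [410, 186])]
[ 3.14155564e+00 -8.24696533e-06  3.90801677e-01] 1.0
```

View pics/scene.png

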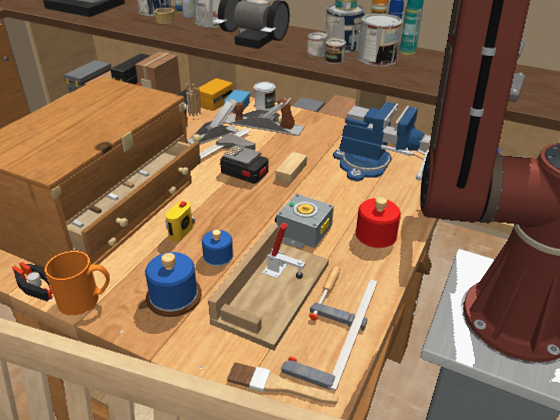

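View pics/top.png

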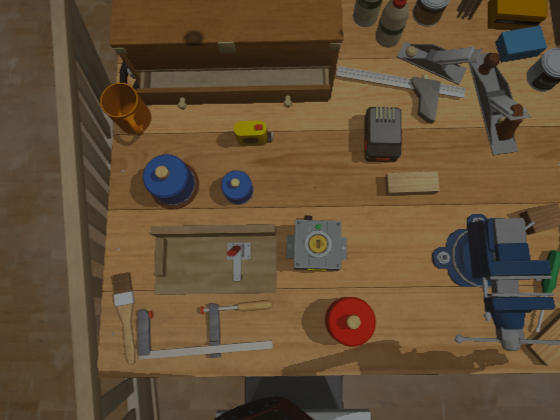

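Run:
```python
from h import *
a=cv2.imread('pics/top.png');b=cv2.imread('pics/scene.png')
z=lambda i,u,v,w,h,s:cv2.resize(i[v:v+h,u:u+w],None,fx=s,fy=s,interpolation=cv2.INTER_CUBIC)
c=np.hstack([z(a,135,145,130,70,3),z(a,283,210,70,70*1,3)]); d=np.hstack([z(b,140,225,110,90,3),z(b,270,190,70,90,3)])
W=max(c.shape[1],d.shape[1]);p=lambda i:np.pad(i,((0,0),(0,W-i.shape[1]),(0,0)))
cv2.imwrite('pics/crop1.png',np.vstack([p(c),p(d)]))
```

```text
(no output)
```

View pics/crop1.png

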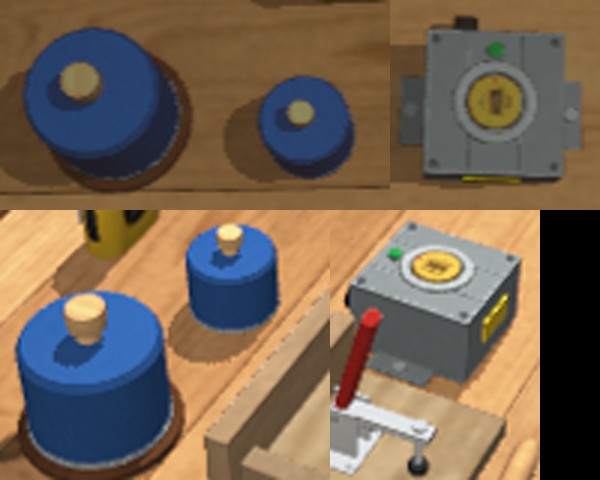

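```bash
python3 - <<'E'
from h import *
t=arm.camera_info('top');s=arm.camera_info('scene')
k=tri(ray(t,161.7,171.7),ray(s,168.5,260.5)); print('knob',k,arm.nose_length)
print('mouth',tri(ray(t,283+495/3-0,210+101/3-0) if 0 else ray(t,283+(495-390)/3,210+101/3),ray(s,270+(438-330)/3,190+(267-210)/3)))
print('box edges', [atz(t,283+(u-390)/3,210+v/3,.06)[:2] for u,v in((428,29),(565,31),(427,177),(564,180))])
E
python3 -m handwheel '[{"z":60,"y":30},{"z":40,"y":60,"x":15},{"y":62,"x":25},{"y":62,"x":30},{"y":62,"x":30},{"y":62,"x":30},{"y":62,"x":30},{"y":62,"x":30},{"y":62,"x":30},{"y":62,"x":30},{"y":62,"x":30},{"y":62,"x":30}]' 40
```

```text
knob [0.6350023  0.26163723 0.10002838] 0.025
mouth [ 0.48718632 -0.05697563  0.06218109]
box edges [array([ 0.54039573, -0.01123334]), array([ 0.53757763, -0.1063778 ]), array([ 0.4378017 , -0.00890992]), array([ 0.43458494, -0.10197959])]validation failed for argument at $[0]...
```

```bash
python3 -m handwheel '[{"x":0,"y":30,"z":60,"twist":0,"jaw":1},{"x":15,"y":60,"z":40,"twist":0,"jaw":1},{"x":25,"y":62,"z":0,"twist":0,"jaw":1},{"x":30,"y":62,"z":0,"twist":0,"jaw":1},{"x":30,"y":62,"z":0,"twist":0,"jaw":1},{"x":30,"y":62,"z":0,"twist":0,"jaw":1},{"x":30,"y":62,"z":0,"twist":0,"jaw":1},{"x":30,"y":62,"z":0,"twist":0,"jaw":1},{"x":30,"y":62,"z":0,"twist":0,"jaw":1},{"x":30,"y":62,"z":0,"twist":0,"jaw":1},{"x":30,"y":62,"z":0,"twist":0,"jaw":1},{"x":30,"y":62,"z":0,"twist":0,"jaw":1}]' 40
```

```text
time: 2.5
tcp_pos: [0.5199, 0.0673, 0.3201]
tool_rot: [3.141, -0.001, 0.391]
force: [0.1, -0.8, 0.2]
opening: 0.999
grip_force: 0.0
```

```bash
python3 -m handwheel '[{"x":25,"y":40,"z":0,"twist":-0.13,"jaw":0.8},{"x":25,"y":40,"z":-20,"twist":-0.13,"jaw":0.7},{"x":20,"y":20,"z":-30,"twist":-0.13,"jaw":0.65},{"x":0,"y":0,"z":-30,"twist":0,"jaw":0.65},{"x":0,"y":0,"z":0,"twist":0,"jaw":0.65},{"x":0,"y":0,"z":0,"twist":0,"jaw":0.65}]'
python3 - <<'E'
from h import *
ci=arm.camera_info('wrist'); im=arm.snapshot('wrist'); save(im,'w1'); print(ci,arm.observe()['tcp_pos'])
for t in('lid_knob','pot_lid'):
  print([(a,proj(ci,a[1])) for a in f(arm.spot_point('wrist',t))])
print(proj(ci,[.635,.261,.1]))
E
```

```text
time: 3.25
tcp_pos: [0.5897, 0.1652, 0.2409]
tool_rot: [-3.141, -0.001, 0.001]
force: [-0.2, -0.2, 0.4]
opening: 0.648
grip_force: 0.0
{'fx': 290.09240828958946, 'fy': 290.09240828958946, 'cx': 281.78363577992224, 'cy': 204.6060178718807, 'xyz': array([0.66760683, 0.16570321, 0.38463996]), 'rotation': array([-3.06685944e-01, -7.08763328e-04, -1.57032658e+00])} [0.59018258 0.16515155 0.24175027]
[((0.92, [0.637, 0.262, 0.097]), [183, 146]), ((0.8, [0.623, 0.116, 0.065]), [327, 155]), ((0.73, [0.489, -0.06, 0.0]), [437, 242])]
[((0.76, [0.33, -0.119, -0.004]), [456, 330]), ((0.71, [0.633, 0.264, 0.011]), [204, 141]), ((0.66, [0.619, 0.114, -0.002]), [321, 151])]
[183, 148]
```

View pics/w1.png

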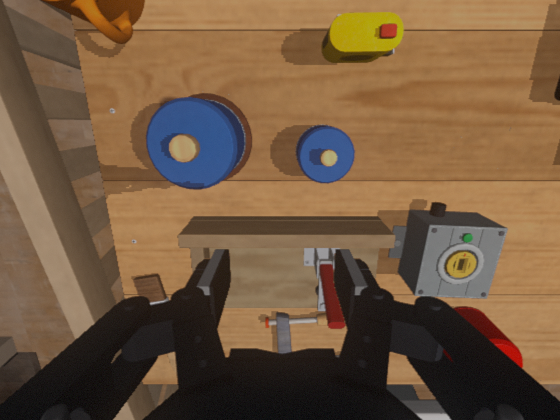

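```bash
python3 -m handwheel '[{"x":23,"y":48,"z":-10,"twist":0,"jaw":0.65},{"x":23,"y":48,"z":-20,"twist":0,"jaw":0.65},{"x":0,"y":0,"z":-20,"twist":0,"jaw":0.65},{"x":0,"y":0,"z":0,"twist":0,"jaw":0.65}]' 40
python3 - <<'E'
from h import *
ci=arm.camera_info('wrist'); im=arm.snapshot('wrist'); p=arm.observe()['tcp_pos'];print(p)
l=arm.spot_point('wrist','lid_knob'); print([(a,proj(ci,a[1])) for a in f(l)])
hsv=cv2.cvtColor(im,cv2.COLOR_RGB2HSV)
u,v=proj(ci,[.636,.2615,.1]);c=im[v-40:v+40,u-40:u+40]; m=(c[:,:,0]>c[:,:,2].astype(int)+15)
ys,xs=np.nonzero(m); print(u,v,u-40+xs.mean(),v-40+ys.mean(),len(xs),atz(ci,u-40+xs.mean(),v-40+ys.mean(),.103))
E
```

```text
time: 3.9
tcp_pos: [0.6337, 0.2605, 0.1876]
tool_rot: [3.14, 0.004, 0.001]
force: [-1.3, -0.2, -0.2]
opening: 0.651
grip_force: 0.0
[0.63447183 0.26027612 0.18913167]
[((0.96, [0.624, 0.114, 0.063]), [432, 206]), ((0.71, [0.634, 0.261, 0.102]), [281, 210]), ((0.65, [0.746, 0.076, 0.0]), [457, 78])]
281 207 280.1419939577039 219.8776435045317 1324 [0.62530705 0.26203079 0.103     ]
```

```bash
python3 -m handwheel '[{"x":0.5,"y":1,"z":-40,"twist":0,"jaw":0.65},{"x":0,"y":0,"z":-30,"twist":0,"jaw":0.65},{"x":0,"y":0,"z":-7,"twist":0,"jaw":0.65},{"x":0,"y":0,"z":0,"twist":0,"jaw":0.1},{"x":0,"y":0,"z":0,"twist":0,"jaw":0.1},{"x":0,"y":0,"z":0,"twist":0,"jaw":0.1},{"x":0,"y":0,"z":0,"twist":0,"jaw":0.1}]' 40
```

```text
time: 4.88
tcp_pos: [0.6362, 0.2625, 0.1137]
tool_rot: [-3.141, -0.001, 0.001]
force: [0.5, 0.4, 0.0]
opening: 0.098
grip_force: 0.0
```

Run:
```python
from h import *
o=arm.observe();print(o['tcp_pos'],o['opening'],o['grip_force'])
im=arm.snapshot('wrist');s=arm.snapshot('scene')
s=cv2.resize(s[190:330,100:280],None,fx=2.2,fy=2.2); w=cv2.resize(im[100:420,90:470],None,fx=1,fy=1)
h=max(s.shape[0],w.shape[0]); p=lambda i:np.pad(i,((0,h-i.shape[0]),(0,0),(0,0)))
save(np.hstack([p(s),p(w)]),'g1')
```

```text
[0.63623376 0.2625029  0.11367523] 0.09795635430454289 0.0
```

View pics/g1.png

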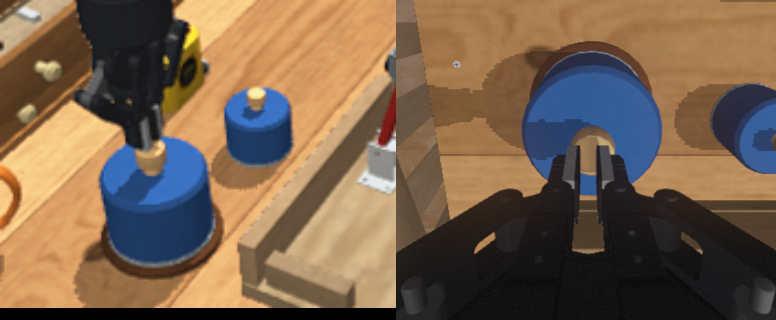

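Run:
```python
from h import *
ci=arm.camera_info('wrist');s=arm.camera_info('scene');T=np.array(arm.observe()['tcp_pos'])
for dz in (0,-6e-3,-.025):
  p=T+[0,0,dz];a=np.array(proj(ci,p));b=np.array(proj(s,p));print(dz,a,a-[90,100]+[396,0],b,(b-[100,190])*2.2)
for z in(.082,.1,.109):
  p=[.636,.2615,z];a=np.array(proj(ci,p));b=np.array(proj(s,p));print(z,a-[90,100]+[396,0],(b-[100,190])*2.2)
```

```text
0 [282 260] [588 160] [166 255] [145.2 143. ]
-0.006 [282 255] [588 155] [166 257] [145.2 147.4]
-0.025 [282 241] [588 141] [167 265] [147.4 165. ]
0.082 [590 137] [149.6 169.4]
0.1 [590 150] [147.4 154. ]
0.109 [590 157] [145.2 145.2]
```

```bash
python3 -m handwheel '[{"x":0,"y":0,"z":0,"twist":0,"jaw":0.6},{"x":0,"y":0,"z":0,"twist":0,"jaw":0.6},{"x":0,"y":0,"z":0,"twist":0,"jaw":0.6},{"x":0,"y":0,"z":-3,"twist":0,"jaw":0.6},{"x":0,"y":0,"z":-3,"twist":0,"jaw":0.6},{"x":0,"y":0,"z":0,"twist":0,"jaw":0.6}]' 40
python3 -m handwheel '[{"x":0,"y":0,"z":-3,"twist":0,"jaw":0.6},{"x":0,"y":0,"z":0,"twist":0,"jaw":0.6}]' 40
python3 - <<'E'
from h import *
im=arm.snapshot('wrist'); save(cv2.resize(im[170:330,170:400],None,fx=3,fy=3),'g2')
E
```

```text
time: 5.72
tcp_pos: [0.6352, 0.2621, 0.1059]
tool_rot: [3.141, 0.001, 0.001]
force: [-0.5, 0.4, -0.2]
opening: 0.598
grip_force: 0.0
time: 5.98
tcp_pos: [0.6355, 0.2622, 0.1032]
tool_rot: [3.141, 0.001, 0.001]
force: [0.4, 0.5, 0.2]
opening: 0.605
grip_force: 0.0
```

View pics/g2.png

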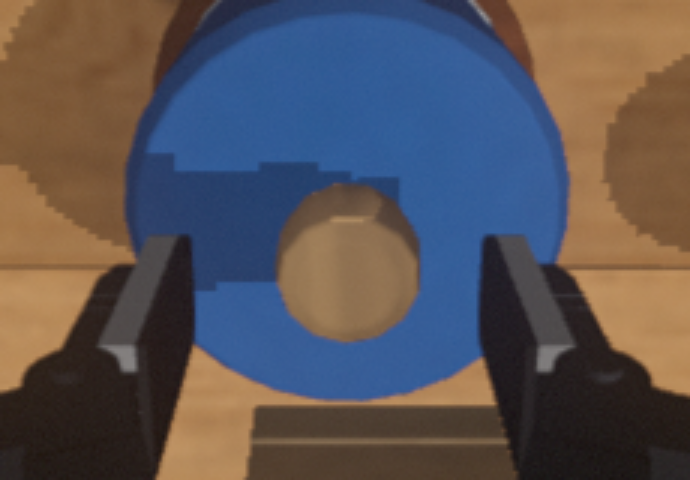

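```bash
python3 -m handwheel '[{"x":0,"y":0,"z":0,"twist":0,"jaw":0},{"x":0,"y":0,"z":0,"twist":0,"jaw":0},{"x":0,"y":0,"z":0,"twist":0,"jaw":0},{"x":0,"y":0,"z":0,"twist":0,"jaw":0}]' 40
```

```text
time: 6.52
tcp_pos: [0.636, 0.2622, 0.104]
tool_rot: [3.141, -0.001, 0.001]
force: [0.2, -1.0, 1.1]
opening: 0.262
grip_force: 38.8
```

```bash
python3 -m handwheel '[{"x":0,"y":0,"z":0,"twist":0,"jaw":0.55},{"x":0,"y":0,"z":0,"twist":0,"jaw":0.55},{"x":0,"y":0,"z":-3,"twist":0,"jaw":0.55},{"x":0,"y":0,"z":-3,"twist":0,"jaw":0.55},{"x":0,"y":0,"z":0,"twist":0,"jaw":0.55},{"x":0,"y":0,"z":0,"twist":0,"jaw":0},{"x":0,"y":0,"z":0,"twist":0,"jaw":0},{"x":0,"y":0,"z":0,"twist":0,"jaw":0},{"x":0,"y":0,"z":0,"twist":0,"jaw":0}]' 50
```

```text
time: 7.65
tcp_pos: [0.6358, 0.2623, 0.0979]
tool_rot: [-3.142, -0.0, 0.001]
force: [-0.8, -0.1, -0.4]
opening: 0.28
grip_force: 49.1
```

```bash
python3 -m handwheel '[{"x":0,"y":0,"z":15,"twist":0,"jaw":0},{"x":0,"y":0,"z":30,"twist":0,"jaw":0},{"x":0,"y":0,"z":35,"twist":0,"jaw":0},{"x":0,"y":0,"z":35,"twist":0,"jaw":0},{"x":0,"y":0,"z":10,"twist":0,"jaw":0},{"x":0,"y":0,"z":0,"twist":0,"jaw":0}]' 50
python3 - <<'E'
from h import *
im=arm.snapshot('scene'); w=arm.snapshot('wrist'); save(np.hstack([im[100:330,80:330],w[100:330,150:450]]),'g3')
print(f(arm.spot_point('scene','key')),f(arm.spot_point('scene','pot_lid')),f(arm.spot_point('wrist','key')))
E
```

```text
time: 8.4
tcp_pos: [0.636, 0.2624, 0.2235]
tool_rot: [-3.141, -0.002, 0.001]
force: [-0.3, 0.6, -1.3]
opening: 0.278
grip_force: 49.2
[(0.76, [0.635, 0.26, 0.007])] [(0.82, [0.638, 0.263, 0.13]), (0.77, [0.616, 0.114, -0.003]), (0.62, [0.329, -0.12, -0.001]), (0.52, [0.624, -0.272, 0.004])] []
```

View pics/g3.png

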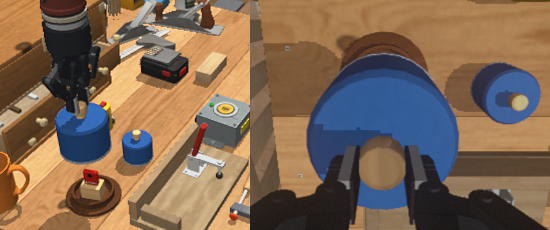

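```bash
python3 -m handwheel '[{"x":0,"y":-30,"z":0,"twist":0,"jaw":0},{"x":2,"y":-50,"z":0,"twist":0,"jaw":0},{"x":2,"y":-55,"z":0,"twist":0,"jaw":0},{"x":2,"y":-55,"z":0,"twist":0,"jaw":0},{"x":2,"y":-55,"z":0,"twist":0,"jaw":0},{"x":2,"y":-45,"z":0,"twist":0,"jaw":0},{"x":0,"y":-27,"z":-30,"twist":0,"jaw":0},{"x":0,"y":0,"z":-40,"twist":0,"jaw":0},{"x":0,"y":0,"z":-35,"twist":0,"jaw":0},{"x":0,"y":0,"z":-15,"twist":0,"jaw":0},{"x":0,"y":0,"z":0,"twist":0,"jaw":0}]' 50
```

```text
time: 10.02
tcp_pos: [0.6445, -0.0544, 0.1008]
tool_rot: [-3.141, 0.004, 0.001]
force: [0.6, 0.1, -0.9]
opening: 0.282
grip_force: 49.3
```

```bash
python3 -m handwheel '[{"x":0,"y":0,"z":-7,"twist":0,"jaw":0},{"x":0,"y":0,"z":-2,"twist":0,"jaw":0},{"x":0,"y":0,"z":0,"twist":0,"jaw":0}]' 50;  python3 -m handwheel '[{"x":0,"y":0,"z":-1,"twist":0,"jaw":0},{"x":0,"y":0,"z":0,"twist":0,"jaw":0}]' 50
```

```text
time: 10.4
tcp_pos: [0.6462, -0.0547, 0.0944]
tool_rot: [3.141, -0.001, 0.001]
force: [0.2, -0.2, -1.1]
opening: 0.279
grip_force: 49.3
time: 10.65
tcp_pos: [0.6458, -0.0547, 0.0929]
tool_rot: [3.142, -0.0, 0.001]
force: [-0.3, -0.3, -1.8]
opening: 0.281
grip_force: 49.3
```

```bash
python3 -m handwheel '[{"x":0,"y":0,"z":-1.5,"twist":0,"jaw":0},{"x":0,"y":0,"z":0,"twist":0,"jaw":0}]' 50;  python3 -m handwheel '[{"x":0,"y":0,"z":-1,"twist":0,"jaw":0},{"x":0,"y":0,"z":0,"twist":0,"jaw":0}]' 50
```

```text
time: 10.9
tcp_pos: [0.6455, -0.0547, 0.0909]
tool_rot: [-3.142, 0.0, 0.001]
force: [-0.6, -0.5, -0.8]
opening: 0.284
grip_force: 49.3
time: 11.15
tcp_pos: [0.6456, -0.0548, 0.09]
tool_rot: [3.142, 0.0, 0.001]
force: [-0.7, -0.0, -0.6]
opening: 0.281
grip_force: 49.3
```

```bash
python3 -m handwheel '[{"x":0,"y":0,"z":-1,"twist":0,"jaw":0},{"x":0,"y":0,"z":0,"twist":0,"jaw":0.6},{"x":0,"y":0,"z":0,"twist":0,"jaw":0.6},{"x":0,"y":0,"z":0,"twist":0,"jaw":0.6},{"x":0,"y":0,"z":20,"twist":0,"jaw":0.6},{"x":0,"y":0,"z":40,"twist":0,"jaw":0.6},{"x":0,"y":0,"z":60,"twist":0,"jaw":0.6},{"x":0,"y":40,"z":30,"twist":0,"jaw":0.6},{"x":0,"y":60,"z":0,"twist":0,"jaw":0.6},{"x":0,"y":60,"z":0,"twist":0,"jaw":0.6},{"x":-20,"y":60,"z":0,"twist":0,"jaw":0.6},{"x":0,"y":0,"z":0,"twist":0,"jaw":0.6}]' 50
python3 - <<'E'
from h import *
out=[]
for c in('wrist','top','scene'):
  ci=arm.camera_info(c); im=arm.snapshot(c)
  for t in('key','pot_lid','lock_mouth','lock_box'): print(c,t,[(a,proj(ci,a[1])) for a in f(arm.spot_point(c,t))])
  cv2.imwrite(f'pics/m_{c}.png',im[:,:,::-1])
  u,v=proj(ci,[.635,.26,.05]);
  out.append(cv2.resize(im[max(v-40,0):v+40,max(u-40,0):u+40],(260,260),interpolation=cv2.INTER_CUBIC)); print(c,u,v)
  u,v=proj(ci,[.487,-.057,.065])
  r=im[max(v-40,0):v+40,max(u-40,0):u+40]; out.append(cv2.resize(r,(260,260),interpolation=cv2.INTER_CUBIC) if r.size else np.zeros((260,260,3),np.uint8)); print(u,v)
save(np.vstack([np.hstack(out[::2]),np.hstack(out[1::2])]),'k1'); print(arm.observe()['tcp_pos'])
E
```

```text
time: 12.65
tcp_pos: [0.6247, 0.1692, 0.241]
tool_rot: [-3.14, -0.001, 0.007]
force: [-0.5, -0.9, 0.9]
opening: 0.598
grip_force: 0.0
wrist key [((0.68, [0.635, 0.262, 0.003]), [212, 166])]
wrist pot_lid [((0.69, [0.646, -0.052, 0.002]), [450, 159]), ((0.68, [0.617, 0.117, -0.0]), [321, 179])]
wrist lock_mouth [((0.59, [0.491, -0.058, 0.066]), [461, 289])]
wrist lock_box [((0.85, [0.488, -0.061, -0.001]), [436, 265])]
wrist 205 173
459 291
top key [((0.4, [0.491, -0.055, 0.05]), [317, 244])]
top pot_lid [((0.96, [0.622, 0.111, 0.003]), [241, 190]), ((0.83, [0.328, -0.12, -0.0]), [348, 323]), ((0.66, [0.648, -0.059, 0.002]), [316, 177]), ((0.62, [0.646, -0.054, 0.096]), [316, 166])]
top lock_mouth [((0.58, [0.489, -0.06, 0.065]), [320, 243])]
top lock_box [((0.75, [0.488, -0.057, -0.004]), [317, 248])]
top 169 179
318 244
scene key [((0.51, [0.634, 0.26, 0.009]), [173, 293])]
scene pot_lid [((0.96, [0.328, -0.12, -0.002]), [377, 235]), ((0.92, [0.648, -0.057, -0.003]), [245, 212]), ((0.56, [0.615, 0.111, -0.002]), [221, 256]), ((0.39, [0.487, -0.058, 0.0]), [304, 230])]
scene lock_mouth [((0.44, [0.49, -0.054, 0.067]), [304, 208])]
scene lock_box [((0.7, [0.487, -0.06, -0.0]), [305, 229])]
scene 171 278
305 208
[0.62596491 0.16440642 0.2390576 ]
```

View pics/k1.png

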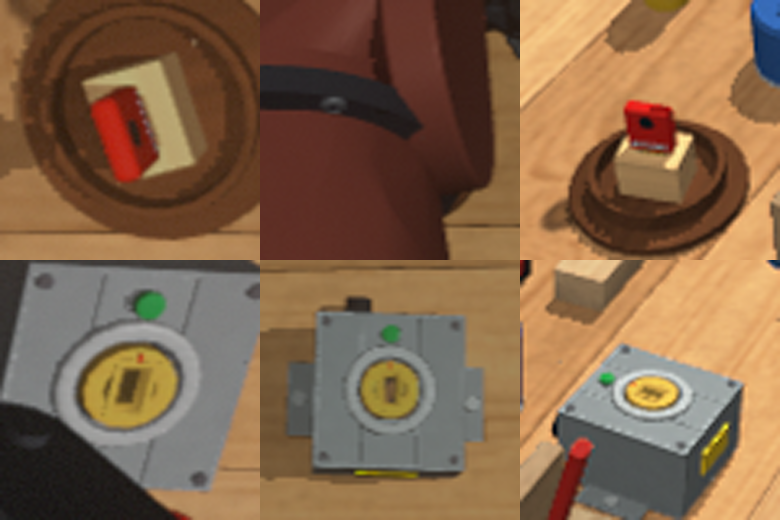

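```bash
cat >> h.py <<'E'
def redmask(im):
    i=im.astype(int); return ((i[:,:,0]>90)&(i[:,:,0]>2.2*i[:,:,1])&(i[:,:,0]>2.2*i[:,:,2])).astype(np.uint8)
def boxmask(ci,x,y,z0,yaw,shape,S=4):
    c,s=np.cos(yaw),np.sin(yaw); R=Ro.from_euler('xyz',ci['rotation']).as_matrix()
    P=np.array([[x+c*a-s*b,y+s*a+c*b,z0+h] for a in(-.015,.015) for b in(-.005,.005) for h in(.03,.064)])
    q=(P-ci['xyz'])@R; uv=np.stack([ci['cx']-ci['fx']*q[:,0]/q[:,2],ci['cy']+ci['fy']*q[:,1]/q[:,2]],1)
    m=np.zeros((shape[0]*S,shape[1]*S),np.uint8); cv2.fillConvexPoly(m,cv2.convexHull(np.round(uv*S).astype(np.int32)),1)
    return m
def fitkey(views,p0,fixz=True):
    from scipy.optimize import minimize
    M=[]
    for ci,im in views:
        m=redmask(im); u,v=proj(ci,[p0[0],p0[1],p0[2]+.047]); k=np.zeros_like(m); k[max(v-45,0):v+45,max(u-45,0):u+45]=1
        m=cv2.morphologyEx(m*k,cv2.MORPH_CLOSE,np.ones((7,7))); M.append(m)
    def cost(p):
        t=0
        for (ci,_),m in zip(views,M):
            b=cv2.resize(boxmask(ci,p[0],p[1],p[2],p[3],m.shape).astype(np.float32),(m.shape[1],m.shape[0]),interpolation=cv2.INTER_AREA)
            t+=np.abs(b-m).sum()/max(m.sum(),1)
        return t/len(M)
    best=min((minimize(cost,[*p0,y],method='Nelder-Mead',options=dict(initial_simplex=np.array([[*p0,y]]+[[*(np.array([*p0,y])+d)] for d in np.diag([.005,.005,.004,.15])]),maxiter=150)) for y in np.arange(0,3.1,.4)),key=lambda r:r.fun)
    return best.x,best.fun
E
python3 -m handwheel '[{"x":5,"y":48,"z":0,"twist":0,"jaw":0.5},{"x":4,"y":48,"z":0,"twist":0,"jaw":0.5},{"x":0,"y":0,"z":0,"twist":0,"jaw":0.5},{"x":0,"y":0,"z":0,"twist":0,"jaw":0.5}]' 50
python3 - <<'E'
from h import *
V=[(arm.camera_info(c),arm.snapshot(c)) for c in('wrist',)]
print(arm.observe()['tcp_pos'],fitkey(V,[.635,.26,.007]))
im=cv2.imread('pics/m_scene.png')[:,:,::-1]; s=(arm.camera_info('scene'),im)
print(fitkey([s],[.635,.26,.007])); print(fitkey(V+[s],[.635,.26,.007]))
np.save('pics/wk.npy',V[0][1])
E
```

```text
time: 13.9
tcp_pos: [0.6347, 0.2604, 0.2389]
tool_rot: [3.141, 0.0, 0.002]
force: [0.7, 0.1, -0.6]
opening: 0.497
grip_force: 0.0
[0.63482553 0.25991727 0.23892136] (array([ 0.62856202,  0.2596265 , -0.01647306,  3.35847477]), np.float64(0.1661522633744856))
(array([0.63556722, 0.25754954, 0.00479145, 3.07822027]), np.float64(0.1893028846153846))
(array([0.6339945 , 0.25959033, 0.00578176, 0.1876936 ]), np.float64(0.2736409118787591))
```

Run:
```python
from h import *
ci=arm.camera_info('wrist'); im=np.load('pics/wk.npy')
m=redmask(im); u,v=proj(ci,[.635,.26,.06]); k=np.zeros_like(m);k[v-50:v+50,u-50:u+50]=1;m=cv2.morphologyEx(m*k,cv2.MORPH_CLOSE,np.ones((9,9)))
best=[]
for yaw in np.arange(-.1,.5,.05):
  for x in np.arange(.630,.6401,.001):
    for y in np.arange(.256,.2641,.001):
      b=cv2.resize(boxmask(ci,x,y,.007,yaw,m.shape).astype(np.float32),(560,420),interpolation=cv2.INTER_AREA); best.append((np.abs(b-m).sum()/m.sum(),x,y,yaw))
best.sort(); print(np.round(best[:6],3)); print(m.sum(),u,v)
x,y,yaw=best[0][1:]; b=boxmask(ci,x,y,.007,yaw,m.shape)
d=cv2.resize(im[v-40:v+40,u-40:u+40],None,fx=5,fy=5,interpolation=cv2.INTER_CUBIC); bb=cv2.resize(b[(v-40)*4:(v+40)*4,(u-40)*4:(u+40)*4],(400,400))
mm=cv2.resize(m[v-40:v+40,u-40:u+40],(400,400),interpolation=cv2.INTER_NEAREST)
for z,c in((bb,(0,255,0)),(mm,(0,0,255))): cv2.drawContours(d,cv2.findContours(z,0,2)[0],-1,c,1)
save(d,'kfit')
```

```text
[[0.322 0.633 0.259 0.2  ]
 [0.323 0.635 0.259 0.2  ]
 [0.324 0.634 0.259 0.25 ]
 [0.326 0.634 0.259 0.2  ]
 [0.327 0.634 0.259 0.15 ]
 [0.33  0.633 0.259 0.25 ]]
243 282 184
```

View pics/kfit.png

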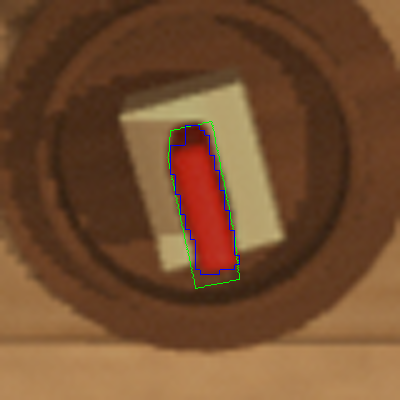

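```bash
python3 -m handwheel '[{"x":0,"y":0,"z":0,"twist":0.187,"jaw":0.45},{"x":0,"y":0,"z":0,"twist":0.187,"jaw":0.45},{"x":0,"y":0,"z":0,"twist":0.187,"jaw":0.45},{"x":0,"y":0,"z":0,"twist":0.187,"jaw":0.45},{"x":0,"y":0,"z":0,"twist":0.187,"jaw":0.45},{"x":0,"y":0,"z":0,"twist":0.187,"jaw":0.45},{"x":0,"y":0,"z":0,"twist":0.187,"jaw":0.45},{"x":0,"y":0,"z":0,"twist":0.187,"jaw":0.45},{"x":0,"y":0,"z":0,"twist":0.187,"jaw":0.45}]' 40; python3 -c "
from h import *
print(arm.observe()['qpos'])"
```

```text
time: 15.08
tcp_pos: [0.6351, 0.2589, 0.2392]
tool_rot: [-3.142, 0.0, 1.688]
force: [-0.0, -0.9, 0.3]
opening: 0.45
grip_force: 0.0
[ 2.84984017e-01  3.36985330e-01  1.44715287e+00 -3.85305594e-04
  1.35761179e+00  1.67865715e-01]
```

```bash
python3 -m handwheel '[{"x":0,"y":0,"z":0,"twist":0.187,"jaw":0.45},{"x":0,"y":0,"z":0,"twist":0.187,"jaw":0.45},{"x":0,"y":0,"z":0,"twist":0.187,"jaw":0.45},{"x":0,"y":0,"z":0,"twist":0.187,"jaw":0.45},{"x":0,"y":0,"z":0,"twist":0.187,"jaw":0.45},{"x":0,"y":0,"z":0,"twist":0.187,"jaw":0.45},{"x":0,"y":0,"z":-20,"twist":0.187,"jaw":0.45},{"x":0,"y":0,"z":-40,"twist":0.187,"jaw":0.45},{"x":0,"y":0,"z":-40,"twist":0.18,"jaw":0.45},{"x":0,"y":0,"z":-20,"twist":0,"jaw":0.4},{"x":0,"y":0,"z":0,"twist":0,"jaw":0.4},{"x":0,"y":0,"z":0,"twist":0,"jaw":0.4}]' 40
python3 - <<'E'
from h import *
ci=arm.camera_info('wrist'); im=arm.snapshot('wrist'); o=arm.observe(); print(o['qpos'][5],o['tcp_pos'],o['tool_rot'])
print(f(arm.spot_point('wrist','key')))
m=redmask(im); u,v=proj(ci,[.634,.259,.06])
best=[]
k=np.zeros_like(m);k[v-60:v+60,u-60:u+60]=1;m=cv2.morphologyEx(m*k,cv2.MORPH_CLOSE,np.ones((9,9)))
print(proj(ci,np.array(o['tcp_pos'])))
for yaw in np.arange(.05,.45,.05):
  for x in np.arange(.628,.6421,.001):
    for y in np.arange(.253,.2661,.001):
      b=cv2.resize(boxmask(ci,x,y,.007,yaw,m.shape).astype(np.float32),(560,420),interpolation=cv2.INTER_AREA); best.append((np.abs(b-m).sum()/m.sum(),x,y,yaw))
best.sort(); print(np.round(best[:5],3),m.sum(),u,v)
save(cv2.resize(im[v-80:v+120,u-120:u+120],None,fx=2.5,fy=2.5),'pre')
E
```

```text
time: 16.58
tcp_pos: [0.6365, 0.2606, 0.1213]
tool_rot: [3.141, 0.003, -2.925]
force: [-0.7, 0.8, 1.6]
opening: 0.397
grip_force: 0.0
-1.5006617905950885 [0.63676089 0.26091302 0.1218114 ] [ 3.14130372  0.00436544 -2.92472813]
[(0.96, [0.636, 0.263, 0.006])]
[282, 259]
[[0.295 0.637 0.261 0.25 ]
 [0.306 0.636 0.261 0.25 ]
 [0.31  0.638 0.261 0.25 ]
 [0.316 0.637 0.261 0.2  ]
 [0.32  0.636 0.261 0.2  ]] 563 280 216
```

View pics/pre.png

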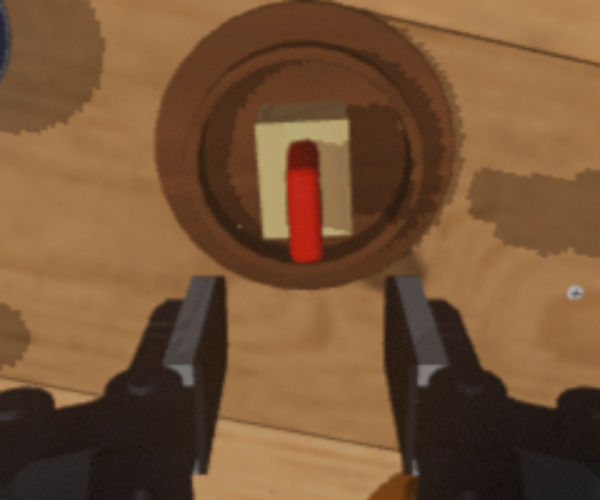

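```bash
python3 -m handwheel '[{"x":-0.5,"y":0,"z":-30,"twist":0.03,"jaw":0.4},{"x":0,"y":0,"z":-18,"twist":0,"jaw":0.4},{"x":0,"y":0,"z":-7,"twist":0,"jaw":0.4},{"x":0,"y":0,"z":0,"twist":0,"jaw":0.4}]' 40;python3 -m handwheel '[{"x":0,"y":0,"z":-4,"twist":0,"jaw":0.4},{"x":0,"y":0,"z":-2,"twist":0,"jaw":0.4},{"x":0,"y":0,"z":0,"twist":0,"jaw":0.4}]' 40
```

```text
time: 17.18
tcp_pos: [0.6343, 0.2606, 0.0639]
tool_rot: [-3.142, -0.001, -2.894]
force: [-0.2, -0.5, -0.9]
opening: 0.397
grip_force: 0.0
time: 17.55
tcp_pos: [0.6345, 0.2606, 0.0583]
tool_rot: [-3.142, 0.0, -2.893]
force: [0.0, -0.0, 0.5]
opening: 0.4
grip_force: 0.0
```

```bash
python3 -m handwheel '[{"x":0,"y":0,"z":5,"twist":0,"jaw":0.4},{"x":0,"y":0,"z":0,"twist":0,"jaw":0.25},{"x":0,"y":0,"z":0,"twist":0,"jaw":0},{"x":0,"y":0,"z":0,"twist":0,"jaw":0},{"x":0,"y":0,"z":0,"twist":0,"jaw":0},{"x":0,"y":0,"z":0,"twist":0,"jaw":0}]' 30
```

```text
time: 18.3
tcp_pos: [0.6349, 0.2607, 0.0638]
tool_rot: [3.142, 0.001, -2.893]
force: [-0.7, 0.1, 4.0]
opening: 0.099
grip_force: 32.8
```

```bash
python3 -m handwheel '[{"x":0,"y":0,"z":0,"twist":0,"jaw":0},{"x":0,"y":0,"z":10,"twist":0,"jaw":0},{"x":0,"y":0,"z":20,"twist":0,"jaw":0},{"x":0,"y":0,"z":35,"twist":0,"jaw":0},{"x":0,"y":0,"z":45,"twist":0,"jaw":0},{"x":0,"y":0,"z":0,"twist":0,"jaw":0},{"x":0,"y":0,"z":0,"twist":0,"jaw":0}]' 70
python3 - <<'E'
from h import *
o=arm.observe();T=o['tcp_pos'];print(T,o['opening'],o['force'])
for c in('wrist','scene','top'):
  ci=arm.camera_info(c); im=arm.snapshot(c); print(c,f(arm.spot_point(c,'key')))
  m=redmask(im);u,v=proj(ci,[T[0],T[1],T[2]-.02]);w=m[max(v-40,0):v+40,u-40:u+40];ys,xs=np.nonzero(w);print(u,v,w.sum(), (xs.min()+u-40,xs.max()+u-40,ys.min()+max(v-40,0),ys.max()+max(v-40,0)) if len(xs) else '')
  i=im.astype(int); np.save(f'pics/l_{c}.npy',im)
E
```

```text
time: 19.18
tcp_pos: [0.6339, 0.2604, 0.1734]
tool_rot: [-3.142, -0.001, -2.893]
force: [-1.2, -0.0, -1.4]
opening: 0.084
grip_force: 69.9
[0.63391201 0.26041802 0.17344318] 0.08432354987624313 [-1.15891919 -0.03548817 -1.42647765]
wrist [(0.65, [0.633, 0.261, 0.115])]
281 243 801 (np.int64(273), np.int64(290), np.int64(219), np.int64(282))
scene [(0.67, [0.633, 0.261, 0.114])]
165 239 158 (np.int64(158), np.int64(185), np.int64(202), np.int64(243))
top [(0.65, [0.632, 0.255, 0.118])]
155 165 17 (np.int64(149), np.int64(154), np.int64(164), np.int64(168))
```

```bash
python3 -m handwheel '[{"x":-10,"y":-25,"z":10,"twist":-0.04,"jaw":0},{"x":-24,"y":-52,"z":0,"twist":-0.06,"jaw":0},{"x":-25,"y":-54,"z":0,"twist":-0.06,"jaw":0},{"x":-25,"y":-54,"z":0,"twist":-0.06,"jaw":0},{"x":-25,"y":-54,"z":0,"twist":-0.06,"jaw":0},{"x":-24,"y":-50,"z":0,"twist":0,"jaw":0},{"x":-12,"y":-28,"z":0,"twist":0,"jaw":0},{"x":0,"y":0,"z":0,"twist":0,"jaw":0},{"x":0,"y":0,"z":0,"twist":0,"jaw":0}]' 70
python3 - <<'E'
from h import *
o=arm.observe();T=o['tcp_pos'];print(T,o['tool_rot'])
for c in('wrist','scene','top'):
  ci=arm.camera_info(c); im=arm.snapshot(c); print(c,f(arm.spot_point(c,'key')),f(arm.spot_point(c,'lock_mouth')),f(arm.spot_point(c,'lock_box'))); np.save(f'pics/n_{c}.npy',im)
  if c=='wrist': np.save('pics/n_ci.npy',ci,allow_pickle=True)
E
```

```text
time: 20.6
tcp_pos: [0.4897, -0.056, 0.183]
tool_rot: [3.141, 0.0, 3.11]
force: [-0.3, 0.7, -0.6]
opening: 0.085
grip_force: 69.9
[ 0.48966339 -0.05595483  0.18304649] [3.14088840e+00 7.40629658e-05 3.10954073e+00]
wrist [(0.91, [0.489, -0.054, 0.124])] [(0.65, [0.491, -0.057, 0.067])] [(0.67, [0.492, -0.057, -0.002])]
scene [(0.63, [0.487, -0.057, 0.126]), (0.49, [0.49, -0.052, 0.064])] [(0.58, [0.49, -0.053, 0.066]), (0.43, [0.487, -0.055, 0.126])] [(0.62, [0.488, -0.06, -0.001])]
top [] [(0.62, [0.49, -0.055, 0.066])] []
```

Run:
```python
from h import *
ci0=np.load('pics/n_ci.npy',allow_pickle=True).item()
w1={'fx':290.0924,'fy':290.0924,'cx':281.7836,'cy':204.606,'xyz':np.array([0.66760683,0.16570321,0.38463996]),'rotation':np.array([-.306685944,-7.08763e-4,-1.57032658])}
S=[('top',arm.camera_info('top'),cv2.imread('pics/top.png')[:,:,::-1]),('scene',arm.camera_info('scene'),cv2.imread('pics/scene.png')[:,:,::-1]),('w1',w1,cv2.imread('pics/w1.png')[:,:,::-1]),('wn',ci0,np.load('pics/n_wrist.npy'))]
for n,ci,im in S:
  u,v=proj(ci,[.489,-.057,.065]); r=40 if n=='wn' else 18
  h=cv2.cvtColor(np.ascontiguousarray(im),cv2.COLOR_RGB2HSV); m=((h[...,0]>15)&(h[...,0]<32)&(h[...,1]>110)&(h[...,2]>90)).astype(np.uint8)
  k=np.zeros_like(m);k[v-r:v+r,u-r:u+r]=1;m*=k
  N,L,st,ce=cv2.connectedComponentsWithStats(m); j=1+np.argmax(st[1:,4]); pts=np.argwhere(L==j)[:,::-1].astype(np.int32)
  e=cv2.fitEllipse(cv2.convexHull(pts)); print(n,(u,v),e,st[j,4],atz(ci,*e[0],.065))
```

```text
top (318, 243) ((317.474365234375, 243.37088012695312), (17.34914207458496, 17.948301315307617), 117.2232437133789) 240 [ 0.48924089 -0.05518373  0.065     ]
scene (305, 208) ((303.4060974121094, 203.29931640625), (29.712390899658203, 46.57068634033203), 45.258392333984375) 184 [ 0.49831116 -0.07116526  0.065     ]
w1 (462, 264) ((460.9833068847656, 264.02294921875), (25.18899154663086, 31.005908966064453), 62.5610237121582) 581 [ 0.48936992 -0.05619823  0.065     ]
wn (280, 198) ((279.96844482421875, 195.30429077148438), (37.612831115722656, 39.10581970214844), 98.13471984863281) 1046 [ 0.48651535 -0.05718219  0.065     ]
```

```bash
python3 -m handwheel '[{"x":-0.5,"y":0,"z":-25,"twist":0,"jaw":0},{"x":0,"y":0,"z":-25,"twist":0,"jaw":0},{"x":0,"y":0,"z":-5,"twist":0,"jaw":0},{"x":0,"y":0,"z":0,"twist":0,"jaw":0}]' 70; python3 -m handwheel '[{"x":0,"y":0,"z":-3,"twist":0,"jaw":0},{"x":0,"y":0,"z":-3,"twist":0,"jaw":0},{"x":0,"y":0,"z":0,"twist":0,"jaw":0}]' 70; python3 -m handwheel '[{"x":0,"y":0,"z":-3,"twist":0,"jaw":0},{"x":0,"y":0,"z":0,"twist":0,"jaw":0}]' 70
```

```text
time: 21.7
tcp_pos: [0.489, -0.0565, 0.1282]
tool_rot: [3.142, -0.0, 3.11]
force: [-0.0, 0.3, -0.4]
opening: 0.084
grip_force: 69.9
time: 22.08
tcp_pos: [0.489, -0.0564, 0.1223]
tool_rot: [-3.142, 0.0, 3.11]
force: [-0.2, 1.3, -0.5]
opening: 0.082
grip_force: 69.9
time: 22.32
tcp_pos: [0.4887, -0.0564, 0.1189]
tool_rot: [3.141, -0.001, 3.11]
force: [-0.5, 0.3, -0.5]
opening: 0.082
grip_force: 69.9
```

```bash
for i in 1 2 3; do python3 -m handwheel '[{"x":0,"y":0,"z":-3,"twist":0,"jaw":0},{"x":0,"y":0,"z":0,"twist":0,"jaw":0}]' 70 | grep -E 'tcp|force|time'; done
```

```text
time: 22.58
tcp_pos: [0.4886, -0.0564, 0.1158]
force: [0.0, 0.7, -0.3]
grip_force: 69.9
time: 22.82
tcp_pos: [0.4887, -0.0563, 0.1128]
force: [-0.1, -0.3, -0.1]
grip_force: 69.9
time: 23.08
tcp_pos: [0.4887, -0.0564, 0.1098]
force: [-1.0, -0.2, -1.7]
grip_force: 69.9
```

```bash
for i in 1 2; do python3 -m handwheel '[{"x":0,"y":0,"z":-2,"twist":0,"jaw":0},{"x":0,"y":0,"z":0,"twist":0,"jaw":0}]' 70 | grep -E 'tcp|force|time'; done
```

```text
time: 23.32
tcp_pos: [0.4889, -0.0564, 0.108]
force: [-0.3, 0.5, -0.8]
grip_force: 69.9
time: 23.58
tcp_pos: [0.489, -0.0566, 0.1062]
force: [-0.6, -0.2, 0.9]
grip_force: 70.0
```

```bash
for i in 1 2 3; do python3 -m handwheel '[{"x":0,"y":0,"z":-1,"twist":0,"jaw":0},{"x":0,"y":0,"z":0,"twist":0,"jaw":0}]' 70 | grep -E 'tcp|force|time'; done
```

```text
time: 23.82
tcp_pos: [0.4888, -0.0566, 0.105]
force: [-1.2, -2.1, -1.1]
grip_force: 69.9
time: 24.08
tcp_pos: [0.4889, -0.0565, 0.104]
force: [-0.4, -0.8, -0.9]
grip_force: 69.9
time: 24.32
tcp_pos: [0.4891, -0.0565, 0.1034]
force: [-1.8, -1.3, 2.3]
grip_force: 70.2
```

```bash
for i in 1 2 3; do python3 -m handwheel '[{"x":0,"y":0,"z":-0.7,"twist":0,"jaw":0},{"x":0,"y":0,"z":0,"twist":0,"jaw":0}]' 70 | grep -E 'tcp|force|time'; done
```

```text
time: 24.58
tcp_pos: [0.4893, -0.0566, 0.103]
force: [-1.4, -1.7, 3.9]
grip_force: 70.5
time: 24.82
tcp_pos: [0.4894, -0.0566, 0.1026]
force: [-2.0, -0.6, 6.6]
grip_force: 70.9
time: 25.08
tcp_pos: [0.4896, -0.0566, 0.1025]
force: [-3.6, -0.4, 9.3]
grip_force: 71.2
```

```bash
for i in 1 2 3 4; do python3 -m handwheel '[{"x":0,"y":0,"z":0,"twist":-0.06,"jaw":0},{"x":0,"y":0,"z":0,"twist":-0.06,"jaw":0},{"x":0,"y":0,"z":0,"twist":0,"jaw":0}]' 70 | grep -E 'tcp|force|time|rot'; done
```

```text
time: 25.45
tcp_pos: [0.4894, -0.0565, 0.1021]
tool_rot: [-3.142, 0.001, 2.99]
force: [-1.6, -0.3, 6.9]
grip_force: 70.9
time: 25.82
tcp_pos: [0.4892, -0.0565, 0.1015]
tool_rot: [-3.141, 0.001, 2.87]
force: [-2.3, -1.7, 3.1]
grip_force: 70.2
time: 26.2
tcp_pos: [0.4891, -0.0566, 0.101]
tool_rot: [-3.141, 0.0, 2.751]
force: [-0.3, -2.7, 1.7]
grip_force: 70.2
time: 26.58
tcp_pos: [0.489, -0.0566, 0.101]
tool_rot: [-3.141, 0.0, 2.631]
force: [-1.2, -1.6, 1.9]
grip_force: 70.2
```

```bash
for i in 1 2; do python3 -m handwheel '[{"x":0,"y":0,"z":-0.8,"twist":0,"jaw":0},{"x":0,"y":0,"z":0,"twist":0,"jaw":0}]' 70 | grep -E 'tcp|force|time|rot'; done;  for i in 1 2 ; do python3 -m handwheel '[{"x":0,"y":0,"z":0,"twist":-0.06,"jaw":0},{"x":0,"y":0,"z":0,"twist":0,"jaw":0}]' 70 | grep -E 'tcp|force|time|rot'; done
```

```text
time: 26.82
tcp_pos: [0.489, -0.0566, 0.1002]
tool_rot: [-3.141, 0.0, 2.631]
force: [-0.4, -2.3, 1.1]
grip_force: 70.2
time: 27.08
tcp_pos: [0.489, -0.0565, 0.0994]
tool_rot: [-3.141, 0.0, 2.63]
force: [-1.0, -2.4, 1.2]
grip_force: 70.2
time: 27.32
tcp_pos: [0.489, -0.0565, 0.0994]
tool_rot: [-3.141, 0.0, 2.571]
force: [-1.4, -2.5, 1.5]
grip_force: 70.2
time: 27.58
tcp_pos: [0.489, -0.0565, 0.0994]
tool_rot: [-3.141, 0.0, 2.511]
force: [-0.2, -2.3, 0.7]
grip_force: 70.2
```

```bash
for i in 1 2 3; do python3 -m handwheel '[{"x":0,"y":0,"z":-2,"twist":0,"jaw":0},{"x":0,"y":0,"z":0,"twist":0,"jaw":0}]' 70 | grep -E 'tcp|force|time|rot'; done
```

```text
time: 27.82
tcp_pos: [0.4889, -0.0565, 0.0973]
tool_rot: [-3.141, 0.0, 2.511]
force: [-1.0, -3.1, 2.1]
grip_force: 70.2
time: 28.08
tcp_pos: [0.4888, -0.0565, 0.0952]
tool_rot: [-3.141, -0.0, 2.51]
force: [-0.4, -3.0, 1.6]
grip_force: 70.2
time: 28.32
tcp_pos: [0.4888, -0.0565, 0.0932]
tool_rot: [-3.141, -0.0, 2.51]
force: [-2.0, -4.2, 0.5]
grip_force: 70.2
```

```bash
for i in 1 2 3; do python3 -m handwheel '[{"x":0,"y":0,"z":-0.8,"twist":0,"jaw":0},{"x":0,"y":0,"z":0,"twist":0,"jaw":0}]' 70 | grep -E 'tcp|force|time|rot'; done
```

```text
time: 28.58
tcp_pos: [0.4889, -0.0565, 0.0926]
tool_rot: [-3.141, -0.0, 2.51]
force: [-1.3, -3.6, 2.3]
grip_force: 70.3
time: 28.82
tcp_pos: [0.4889, -0.0565, 0.0918]
tool_rot: [-3.141, -0.0, 2.51]
force: [-1.5, -4.1, 3.6]
grip_force: 70.4
time: 29.08
tcp_pos: [0.489, -0.0565, 0.0914]
tool_rot: [-3.141, 0.0, 2.51]
force: [-2.6, -4.6, 5.0]
grip_force: 70.7
```

```bash
python3 -m handwheel '[{"x":0,"y":-0.3,"z":-0.8,"twist":0,"jaw":0},{"x":0,"y":0,"z":0,"twist":-0.1,"jaw":0},{"x":0,"y":0,"z":0,"twist":-0.12,"jaw":0},{"x":0,"y":0,"z":0,"twist":-0.12,"jaw":0},{"x":0,"y":0,"z":0,"twist":-0.12,"jaw":0},{"x":0,"y":0,"z":0,"twist":-0.12,"jaw":0},{"x":0,"y":0,"z":0,"twist":-0.12,"jaw":0},{"x":0,"y":0,"z":0,"twist":-0.1,"jaw":0},{"x":0,"y":0,"z":0,"twist":0,"jaw":0}]' 70; python3 -c "
from h import *
print(arm.observe()['wrist_torque'])"
```

```text
time: 30.2
tcp_pos: [0.489, -0.0574, 0.0913]
tool_rot: [-3.141, 0.001, 1.71]
force: [-3.2, -5.2, 9.1]
opening: 0.086
grip_force: 71.1
[-0.97593035  0.87616742  0.07214952]
```

```bash
for i in 1 2 3 4; do python3 -m handwheel '[{"x":0,"y":0,"z":0,"twist":-0.06,"jaw":0},{"x":0,"y":0,"z":0,"twist":0,"jaw":0}]' 70 | grep -E 'tcp|force|time|rot'; python3 -c "
from h import *
print(arm.observe()['wrist_torque'])"; done
```

```text
time: 30.45
tcp_pos: [0.489, -0.0574, 0.0913]
tool_rot: [-3.141, 0.001, 1.65]
force: [-4.2, -5.0, 8.8]
grip_force: 71.2
[-0.94101496  0.84667702  0.09957449]
time: 30.7
tcp_pos: [0.489, -0.0574, 0.0913]
tool_rot: [-3.141, 0.001, 1.59]
force: [-3.8, -5.2, 8.6]
grip_force: 71.2
[-0.97928649  0.8527583   0.10450794]
time: 30.95
tcp_pos: [0.4889, -0.0575, 0.0913]
tool_rot: [-3.141, 0.002, 1.53]
force: [-4.9, -5.1, 8.5]
grip_force: 71.2
[-1.06924879  0.9146303   0.14242661]
time: 31.2
tcp_pos: [0.4889, -0.0575, 0.0913]
tool_rot: [-3.141, 0.002, 1.47]
force: [-4.8, -5.5, 9.5]
grip_force: 71.2
[-0.9949421   0.96985955  0.14567495]
```

```bash
for i in 1 2 3 4; do python3 -m handwheel '[{"x":0,"y":0,"z":0,"twist":-0.04,"jaw":0},{"x":0,"y":0,"z":0,"twist":0,"jaw":0}]' 70 | grep -E 'rot'; python3 -c "
from h import *
o=arm.observe();print(o['wrist_torque'][2],o['force'],o['opening'])"; done
```

```text
tool_rot: [-3.141, 0.002, 1.43]
0.0630289046057625 [-4.97370964 -4.75130196  8.86950078] 0.08671252246261049
tool_rot: [-3.141, 0.002, 1.39]
0.1256884615520881 [-5.04286936 -5.55542962 10.30828104] 0.08356384035033053
tool_rot: [-3.141, 0.002, 1.351]
0.16375493944660252 [-4.73255346 -5.70262313  9.6433876 ] 0.08152664524133077
tool_rot: [-3.141, 0.002, 1.311]
0.08624114316232209 [-4.70270776 -4.61603448  9.57276425] 0.0835536334662821
```

```bash
for i in 1 2 3 4; do python3 -m handwheel '[{"x":0,"y":0,"z":0,"twist":-0.03,"jaw":0},{"x":0,"y":0,"z":0,"twist":0,"jaw":0}]' 70 | grep -E 'rot'; python3 -c "
from h import *
t=[]
for _ in range(4): arm.snapshot('wrist'); o=arm.observe(); t.append(o['wrist_torque'][2])
print(np.mean(t),np.round(t,3),o['joint_torque'][5])"; done
```

```text
tool_rot: [-3.141, 0.002, 1.281]
0.16759884570172487 [0.183 0.151 0.192 0.144] 0.16100704204291105
tool_rot: [-3.141, 0.002, 1.251]
0.2170981113638128 [0.205 0.287 0.149 0.227] 0.2196939429268241
tool_rot: [-3.14, 0.002, 1.221]
0.29304782307461885 [0.312 0.214 0.353 0.293] 0.26698367670178413
tool_rot: [-3.141, 0.002, 1.192]
0.3390166926540579 [0.351 0.373 0.321 0.311] 0.34023930318653584
```

Run:
```python
from h import *
C=np.array([.489,-.0565])
def blobs(ci,im):
  i=im.astype(int); m=((i[...,0]>110)&(i[...,0]>1.7*i[...,1])&(i[...,0]>1.7*i[...,2])).astype(np.uint8)
  n,L,st,ce=cv2.connectedComponentsWithStats(m)
  return [(st[j,4],np.round((atz(ci,*ce[j],.065)[:2]-C)*1000).tolist()) for j in range(1,n) if np.linalg.norm(atz(ci,*ce[j],.065)[:2]-C)<.05]
print('before',blobs(np.load('pics/n_ci.npy',allow_pickle=True).item(),np.load('pics/n_wrist.npy')))
for c in('wrist','scene','top'):
  ci=arm.camera_info(c);im=arm.snapshot(c);print(c,blobs(ci,im),f(arm.spot_point(c,'key')),f(arm.spot_point(c,'pot_lid'),3))
  if c=='wrist':
    i=cv2.cvtColor(im,cv2.COLOR_RGB2HSV); m=((i[...,0]>50)&(i[...,0]<75)&(i[...,1]>120)); print('green',im[m].mean(0) if m.any() else None,m.sum())
b=np.load('pics/n_wrist.npy');i=cv2.cvtColor(b,cv2.COLOR_RGB2HSV); m=((i[...,0]>50)&(i[...,0]<75)&(i[...,1]>120)); print('green before',b[m].mean(0) if m.any() else None,m.sum())
o=arm.observe();print(o['time'],o['wrist_torque'],o['force'],o['tcp_pos'])
```

```text
before [(np.int32(6), [14.0, -2.0]), (np.int32(4), [46.0, -9.0])]
wrist [(np.int32(647), [-7.0, -16.0])] [(0.69, [0.489, -0.058, 0.033])] [(0.79, [0.331, -0.118, -0.001]), (0.62, [0.642, -0.051, 0.003])]
green [ 62.76168224 142.75700935  78.64485981] 214
scene [(np.int32(81), [9.0, -15.0]), (np.int32(1), [-6.0, -6.0])] [(0.48, [0.488, -0.058, 0.036]), (0.39, [0.482, -0.058, 0.05])] [(0.7, [0.648, -0.056, -0.001]), (0.6, [0.617, 0.112, -0.003]), (0.6, [0.329, -0.124, -0.001])]
top [] [(0.44, [0.743, 0.077, 0.001])] [(0.9, [0.329, -0.119, -0.001]), (0.8, [0.623, 0.111, 0.006]), (0.62, [0.488, -0.056, -0.002])]
green before [3.578125 8.625    4.53125 ] 64
34.45 [-1.0078469   1.08714168  0.33285737] [-5.65126207 -5.73689119 10.82895925] [ 0.48855107 -0.05743052  0.0913508 ]
```

Run:
```python
from h import *
from itertools import product
V=[(c,arm.camera_info(c),arm.snapshot(c)) for c in('wrist','scene')]
for n,ci,im in V:
  m=redmask(im);u,v=proj(ci,[.489,-.057,.085]);k=np.zeros_like(m);k[v-45:v+45,u-45:u+45]=1;m=cv2.morphologyEx(m*k,cv2.MORPH_CLOSE,np.ones((5,5)))
  pts=np.argwhere(m)[:,::-1]; P=np.array([atz(ci,*p,.097)[:2] for p in pts]); d=P-P.mean(0); w,E=np.linalg.eigh(d.T@d); print(n,len(P),P.mean(0),np.sqrt(w/len(P)),np.arctan2(E[1,1],E[0,1]))
  best=[]
  for yaw in np.arange(-2.2,-.8,.05):
    for x,y in product(np.arange(.486,.493,.001),np.arange(-.060,-.053,.001)):
      b=cv2.resize(boxmask(ci,x,y,.035,yaw,m.shape,1).astype(np.float32),(560,420)); best.append((m.sum()and (np.abs(b-m).sum()/m.sum()),x,y,yaw))
  best.sort(); print(np.round(best[:3],3))
```

```text
wrist 743 [ 0.48968426 -0.05554371] [0.0022181  0.00896766] 1.1997684695454618
[[ 0.913  0.489 -0.059 -1.9  ]
 [ 0.922  0.49  -0.058 -1.9  ]
 [ 0.931  0.488 -0.058 -2.   ]]
scene 235 [0.4989791 0.019052 ] [0.03276751 0.08410612] 2.0682824862557503
[[ 0.957  0.493 -0.056 -1.1  ]
 [ 0.97   0.492 -0.054 -1.1  ]
 [ 0.974  0.493 -0.055 -1.1  ]]
```

```bash
python3 -c "
from h import *
print(arm.job_done())"
```

```text
the job is handed in; nothing more can be done
None
```

I stood the blue lid on the bench at about (0.646, -0.055), pushed the key fully home past the disc and turned it clockwise until it met a firm stop. I handed the job in at about 35 s with the gripper still holding the key there. I took that stop for the quarter-turn stop from the rise in wrist torque, as I couldn't see the barrel's mark. The arm stayed clear of the tape measure, battery and offcut, though I did not look at them again at the end.

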